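# Check a canister's label at the scanner

## Task

Stand the canister with the orange lid upright on the black disc of the label-check station, centred between the two blue stops, with its label squarely facing the scanner's window. Let go of it, and then press the green button on top of the scanner block fully down and release it. Leave the canister standing so, and leave the other things on the table where they are.

Things in the scene. Friction and masses are not known exactly. Their poses are not given: they have to be found in the camera images.
- orange_canister: white cylinder, 50 mm diameter, 80 mm tall, plus a bright orange lid 47 mm across (98 mm overall), about 150 g. Origin: centre of the underside, z up. The one to check. Its black label with a white patch (44 mm high, about 80 degrees wide) is centred on its +x side; a black tick on the lid runs from the centre to the rim on the label's side (+x).
- orange_canister_label (a point): middle of the orange canister's label, on its side surface: 25 mm from the can's axis along its +x, 42 mm above its underside.
- blue_canister: white cylinder, 50 mm diameter, 80 mm tall, plus a blue lid 47 mm across (98 mm overall), about 150 g. Origin: centre of the underside, z up. Bystander, labelled likewise.
- green_canister: white cylinder, 50 mm diameter, 80 mm tall, plus a green lid 47 mm across (98 mm overall), about 150 g. Origin: centre of the underside, z up. Bystander, labelled likewise.
- station: fixed label-check station: plate 235 x 120 x 8 mm (x -60 to +175 mm). Origin: below the stage centre, at table height; +x points from stage to scanner, z up. Grey scanner block: 70 (x) x 95 mm, top 118 mm above the table, near face at x = 95 mm. Blue stops at y = -38 and +38 mm beside the stage: 60 mm long (x), 10 thick, tops 21 mm above the table, 66 mm clear between.
- stage_centre (a point): centre of the black disc (54 mm in diameter, flat) that marks the stage, on the upper side of the plate, 8 mm above the table, midway between the blue stops. Axes as the station's.
- window (a point): middle of the scanner's black-framed window with its red line, on the block's near face, 95 mm from the stage centre along the station's +x, 55 mm above the table; it looks back to the stage.
- scan_button (a joint): travel of the green push button on top of the scanner block, 32 mm in diameter, sprung, pressed straight down: 0 = up, 0.006 m = fully down (about 5 N).
- scan_button_top (a point): centre of the green button's upper face, above the middle of the scanner block (130 mm from the stage centre along the station's +x); it moves down with the button.
- label_roll: bystander: roll of labels lying flat, white, 110 mm in diameter, 30 mm high. Origin: centre of the underside.
- tape_roll: bystander: blue roll of tape lying flat, 90 mm in diameter outside, 72 mm inside, 48 mm high. Origin: centre of the underside.
- cutter: bystander: yellow and black cutter lying flat, blade drawn in, 150 (x) x 22 x 17 mm. Origin: centre of the underside.

How it is judged (in metres and radians):
On the way, in this order (a step that is already met when the one before it is completed fails the run):
1. the orange canister stands on the black disc between the stops, its label facing the scanner's window, and has been let go (horizontal distance between orange_canister and stage_centre below 0.01 m and z of orange_canister in the frame of stage_centre below 0.004 m and angle between orange_canister's own z axis and vertical below 0.087 rad and angle between the x axis of orange_canister and the x axis of station, either way round below 0.25 rad and x of orange_canister_label in the frame of stage_centre above 0.008 m and contact force between the fingers and orange_canister below 0.05 N and linear speed of orange_canister below 0.02 m/s), for 0.2 s.
2. then the green button is pressed down (value of joint scan_button above 0.0045 m), for 0.02 s.
At the end, for the whole second after the job is handed in: The orange canister stands upright (5 degrees), within 10 mm of the stage centre, its label within 0.25 rad of facing the window, released and still; the green button has then been pressed (4.5 mm) and is up again; the other canisters, rolls and cutter are within 30 mm of their starts (all of step 1 and value of joint scan_button below 0.0015 m and distance of each of blue_canister, green_canister, label_roll, tape_roll, cutter from where it was at the start of the episode below 0.03 m); the robot touches nothing.
It fails at once if another canister, the label roll, the tape roll or the cutter is shifted by more than 30 mm, or another canister is knocked over (distance of any of blue_canister, green_canister, label_roll, tape_roll, cutter from where it was at the start of the episode above 0.03 m or angle between any of blue_canister, green_canister's own z axis and vertical above 0.4 rad).
It also fails if it takes over 45 s, if anything falls off the work surface, if the arm or the gripper's body presses on something with over 40 N, if the wrist force passes 120 N, or if a joint passes its speed limit or range.

## Robot

A 6-joint arm with a two-finger parallel gripper is mounted at the origin on the work surface. World frame = base frame: x ahead of the robot, y to its left, z up, the work surface at z = 0. Lengths are in m, angles in degrees, forces in N, time in s.
With the tool pointing down it reaches from about 0.325 to 0.925 m from the base axis. Payload 3.1 kg.
Tool frame: the origin (TCP) lies where the fingers leave the gripper's body, on its centre line; the fingertips stand ctrl.finger_overhang ahead of it and the grasp point (between the pads) lies 54 mm ahead of it (ctrl.finger_overhang is the distance from the TCP to the fingertips, in m); z points along the fingers, x is the direction in which the jaws open and shut, and the axes are right-handed (so a half turn about z gives the same grasp; the last joint's range is limited). The gripper opens to 85 mm and grips with 20 to 120 N. Pads are 22 mm wide; open, the fingers measure 114 mm over their backs; the gripper's body (76 mm by 85 mm) begins 54 mm behind the grasp point. The pads swing forward as they close: fully open they stand 13 mm farther back than shut.
Start: joints at [-70.199, 12.427, 92.441, -0, 75.132, -6.429], TCP at [0.276, -0.561, 0.304] pointing down, gripper open.
Joint ranges: [-157.48, 157.48], [-44.54, 120.13], [17.64, 146.25], [-64.5, 244.5], [7.68, 150.69], [-147.95, 147.95]. Speed limits (degrees/s): [159.86, 159.86, 180, 180, 180, 180].

## Interface

Orientations are given as a 3x3 rotation matrix whose columns are the frame's x, y, z axes.
In Python, from rig import ctrl, imaging gives the robot as it stands. The module is installed in compiled form; this text tells all that it offers.
- The arm moves only by the tool apply_moves, never from a script. Its arguments are lists of equal length, an entry for each row: "offset": the shift along the tool's x, y, z in m, a list of three; "turn": the turn about the tool's z in rad; "claw": the finger opening in m, from 0 to 0.0854. A call has 1 to 8 rows; each row shifts and turns the pose as measured when the row begins, along the tool's axes as they then stand; what a row does not reach is not made up. A row lasts 1/12 s, in which the tool goes at most 41.7 mm and 7.16 degrees, less where a joint would pass 70% of its speed; a pose out of reach is approached as far as the arm can. A call is refused whole if a number of a shift passes 0.0417 or a number of a turn 0.125, either way. A call with a gripper value outside its range is refused whole. The fingers move at their own pace and stop on an object; the grip force is fixed at half the most. Time passes only in rows, so rows that do not move let the fingers close. It gives the time, the measured TCP pose, the force and the opening at its end, in the units of the state.
- ctrl.get_state(): the state, without advancing time (a new reading comes with each control period).
- imaging.camera(name): name is "scene" or "top" or "wrist"; returns a dict with "color" (420x560x3 uint8, red, green, blue), "range_z" (420x560 float32, m along the optical axis (not along the pixel's ray), 0 where there is no reading), "intrinsics" (3x3 intrinsics, pixels), "extrinsics" (4x4, takes a point from world to camera coordinates). Camera axes: x right, y down, z forward; pixel columns grow to the right and rows downward; lengths in m; the calibration is good to about 2 mm. The wrist camera is an equidistant fisheye: a pixel r from the principal point sees the ray r / f radians off the axis. A picture is of the moment at which its call begins.
- ctrl.hand_in(): hands the job in, once; it reports no verdict.
Trained networks look in a picture, given as the dict that the camera call returned (one of the last four; its "shot" number tells which), for a name from the list of things; names that differ only in an ending like _2 or _b are one class to them, and where a whole thing is asked for, a point or a joint stands for the part that bears it (a point fixed in the world has none). Each returns a list of dicts, best first, with "conf" (0 to 1); they miss things now and then, are a little off and sometimes report something else, mostly with a low value. They report only what shows in the picture. A call takes as long as a camera call.
- imaging.cut_out(label, picture): "mask" (420x560 bool, what is visible of it) and "point" ([column, row] in pixels, amid what is visible of it).
The state is a dict: "time_s": time; "joint_pos": joint angles; "dq": joint speeds; "joint_torque": joint torques, N m; "eef_pos": TCP position; "orientation": TCP orientation; "wrist_force": force on the tool from outside, world axes, zero at the start; "wrist_torque": the same for the moment, N m; "finger_gap": finger opening in m.
Only numpy, scipy, OpenCV 4.12 (cv2) and the standard library are available. Lean on these libraries where they do the work, as an engineer would, in place of code of your own. Each camera call takes 0.05 s, during which the arm holds its last target.

## Working session

There is one attempt and no reset: what is moved stays moved. The work goes in short steps, Python scripts to look and compute and a tool call to move; the robot and the scene stay as the last step left them, time stands still between calls to the robot, and variables do not carry over. Pictures are saved under pics/ and viewed, and the job is handed in when it is done.

Besides the shell and the picture viewer there is one more tool, called after "Request:" as name(argument=value, ...) on one line, values as JSON. apply_moves: Moves the arm, as the interface text tells. Its arguments: {"type":"object","properties":{"offset":{"type":"array"},"turn":{"type":"array"},"claw":{"type":"array"}},"required":["offset","turn","claw"]}

```bash
mkdir -p pics; ls; python3 - <<'E'
from rig import ctrl, imaging
import cv2,numpy as np
s=ctrl.get_state();print(s['time_s'],s['eef_pos'],s['orientation'],s['finger_gap'],ctrl.finger_overhang)
for n in("scene","top"):
    p=imaging.camera(n);np.savez(f'{n}0.npz',**{k:v for k,v in p.items() if k!='shot'})
    cv2.imwrite(f'pics/{n}0.png',p['color'][:,:,::-1])
    print(n,p['intrinsics'],p['extrinsics'])
    for l in("orange_canister","blue_canister","green_canister","station","scan_button","cutter","tape_roll","label_roll"):
        r=imaging.cut_out(l,p)
        print(l,[(round(d['conf'],2),d['point'],int(d['mask'].sum())) for d in r[:2]])
E
```

```text
pics
0.0 [ 0.27601169 -0.56003327  0.30254969] [[ 4.41933981e-01 -8.97047217e-01 -8.04306632e-04]
 [-8.97044449e-01 -4.41934630e-01  2.24504428e-03]
 [-2.36936168e-03 -2.70662558e-04 -9.99997156e-01]] 0.08523886195401155 0.0726
scene [[401.14836767   0.         284.36274011]
 [  0.         401.14836767 210.9627097 ]
 [  0.           0.           1.        ]] [[ 0.15450602  0.98797412 -0.00591846 -0.18508768]
 [ 0.82806652 -0.13276153 -0.54468359 -0.38530204]
 [-0.53891903  0.07925602 -0.83862075  1.28909775]
 [ 0.          0.          0.          1.        ]]
orange_canister [(0.82, [294.9, 198.0], 700)]
blue_canister [(0.82, [305.9, 232.6], 712)]
green_canister [(0.95, [371.3, 205.8], 734)]
station [(0.61, [207.6, 199.0], 4602), (0.2, [249.3, 314.3], 2134)]
scan_button [(0.56, [295.2, 196.6], 667), (0.52, [208.7, 148.6], 116)]
cutter [(0.62, [358.1, 260.0], 623)]
tape_roll [(0.9, [362.0, 152.9], 981)]
label_roll [(0.64, [248.4, 311.7], 2156)]
top [[537.06406322   0.         278.30762869]
 [  0.         537.06406322 215.76794339]
 [  0.           0.           1.        ]] [[-0.00638503 -0.99994317  0.00853726  0.0984374 ]
 [-0.99716708  0.00572697 -0.07500015  0.5517674 ]
 [ 0.07494699 -0.00899195 -0.99714698  1.21998107]
 [ 0.          0.          0.          1.        ]]
orange_canister [(0.67, [256.6, 249.1], 424), (0.31, [348.9, 296.6], 185)]
blue_canister [(0.79, [258.3, 194.2], 493), (0.65, [179.3, 223.4], 541)]
green_canister [(0.72, [179.7, 225.2], 505), (0.7, [354.9, 267.8], 5245)]
station [(0.78, [351.9, 266.5], 5476)]
scan_button [(0.5, [350.4, 294.3], 193)]
cutter [(0.97, [208.0, 177.6], 626), (0.7, [321.3, 135.3], 1807)]
tape_roll [(0.67, [152.8, 304.1], 768)]
label_roll [(0.77, [320.7, 137.9], 1783)]
```

View pics/scene0.png

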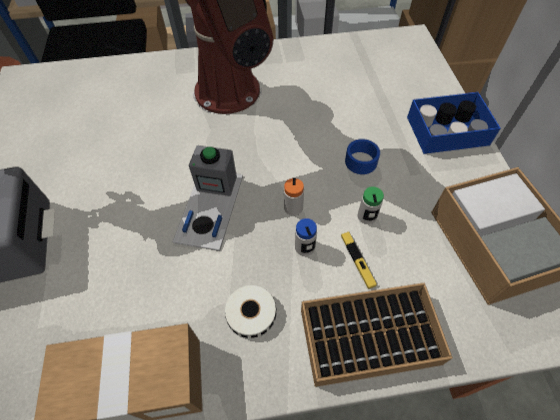

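View pics/top0.png

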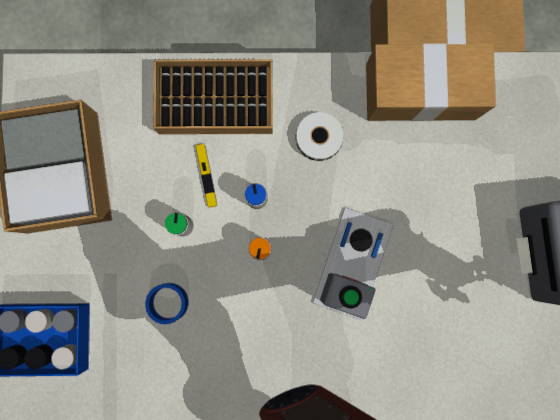

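```bash
python3 - <<'E'
import cv2,numpy as np
d=np.load('top0.npz');c=d['color'][:,:,::-1]
crop=c[140:340,130:430]
a=cv2.resize(c[160:340,130:230+60],None,fx=4,fy=4,interpolation=cv2.INTER_CUBIC)[:600]
b=cv2.resize(c[190:340,280:430],None,fx=4,fy=4,interpolation=cv2.INTER_CUBIC)
cv2.imwrite('pics/topA.png',cv2.resize(c[160:290,150:310],None,fx=4.6,fy=4.6,interpolation=cv2.INTER_CUBIC));cv2.imwrite('pics/topB.png',b)
E
```

```text
(no output)
```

View pics/topA.png

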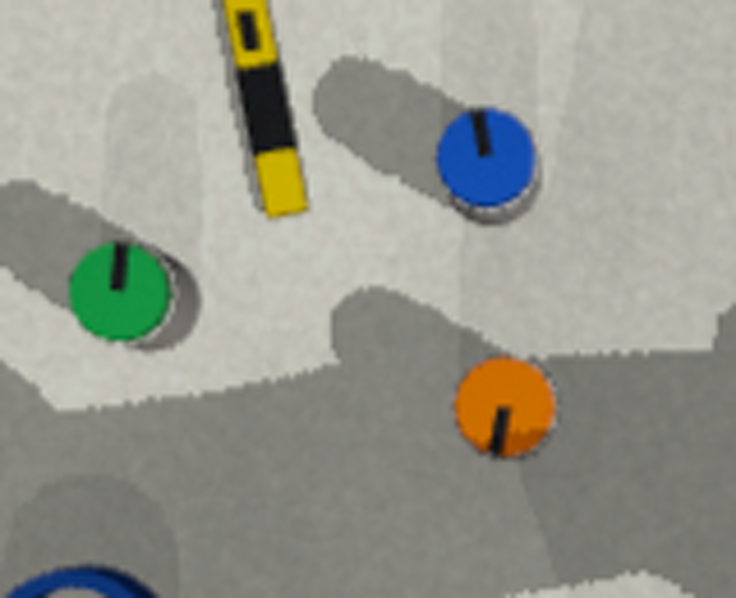

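View pics/topB.png

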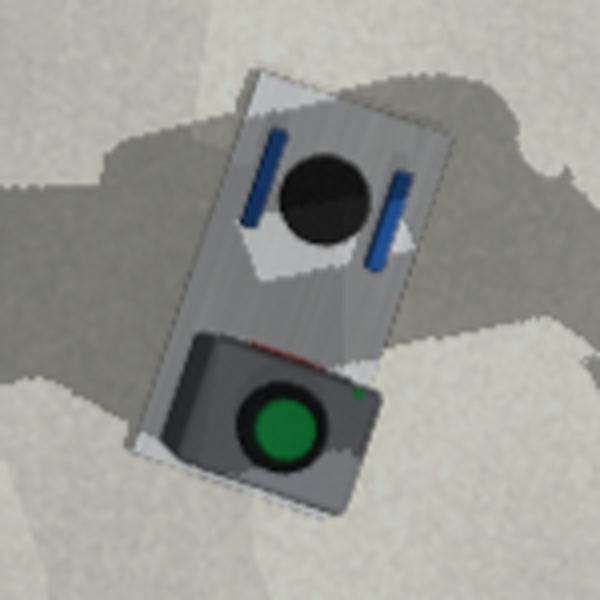

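The top view shows the orange lid at about (260, 248) with its tick pointing down in the image. The disc is at (361, 240), the button at (351, 296), and station +x runs down and slightly left. I'll turn these into world positions.

```bash
cat > h.py <<'E'
import numpy as np,cv2
def ray(d,uv):
    K=d['intrinsics'];E=d['extrinsics'];R=E[:3,:3];t=E[:3,3]
    v=R.T@np.linalg.inv(K)@np.array([uv[0],uv[1],1.]);return -R.T@t,v
def atz(d,uv,z):
    o,v=ray(d,uv);return o+v*(z-o[2])/v[2]
def cent(mask,pick=None):
    n,l,s,c=cv2.connectedComponentsWithStats(mask.astype(np.uint8))
    r=[(s[i,4],c[i],s[i,:4]) for i in range(1,n) if s[i,4]>40]
    return sorted(r,key=lambda a:-a[0])
def hsv(d): return cv2.cvtColor(d['color'],cv2.COLOR_RGB2HSV)
E
python3 - <<'E'
from h import *
for n in('top','scene'):
    d=np.load(n+'0.npz');H=hsv(d);print(n)
    rng=d['range_z']
    def wz(u,v):
        o,r=ray(d,(u,v));E=d['extrinsics'];return (o+r*rng[int(v),int(u)])
    m=(H[...,0]>5)&(H[...,0]<16)&(H[...,1]>215)&(H[...,2]>120)
    m=cv2.morphologyEx(m.astype(np.uint8),cv2.MORPH_CLOSE,np.ones((5,5)))
    for a,c,b in cent(m)[:2]: print('or',a,c,b,atz(d,c,.098 if n=='top' else .092),wz(*c))
    m=(H[...,0]>50)&(H[...,0]<80)&(H[...,1]>150)
    for a,c,b in cent(m)[:3]: print('gr',a,c,b,wz(*c),atz(d,c,wz(*c)[2]))
    m=(d['color'].max(2)<45)
    for a,c,b in cent(m): 
        if 330<c[0]<380 and 200<c[1]<270 or n=='scene' and 180<c[0]<230 and 200<c[1]<250: print('disc',a,c,b,atz(d,c,.008),wz(*c))
    m=(H[...,0]>100)&(H[...,0]<120)&(H[...,1]>130)
    for a,c,b in cent(m):
        ok=(330<c[0]<390 and 215<c[1]<270) if n=='top' else (170<c[0]<230 and 200<c[1]<240)
        if ok: print('stop',a,c,b,atz(d,c,.021))
d=np.load('top0.npz')
c=d['color'];print()
# tick
g=c[236:262,246:274].max(2).astype(int)
ys,xs=np.nonzero(g<60);print(np.c_[xs+246,ys+236].tolist()[:60])
# top plate edge corners
E
```

```text
top
or 60 [261.2        254.73333333] [251 247  19  12] [0.4626388  0.13314247 0.098     ] [0.46265181 0.13325042 0.09334881]
gr 322 [175.4068323 223.5310559] [165 213  22  21] [0.53112764 0.31841861 0.0957222 ] [0.53112764 0.31841861 0.0957222 ]
gr 203 [350.8226601  296.96551724] [343 289  16  17] [ 0.37441655 -0.05240687  0.1405653 ] [ 0.37441655 -0.05240687  0.1405653 ]
disc 378 [360.52116402 239.51851852] [350 229  22  22] [ 0.49674163 -0.09603574  0.008     ] [ 0.49678673 -0.09628003  0.00649154]
stop 108 [376.38888889 245.33333333] [371 233  12  25] [ 0.48275047 -0.13026923  0.021     ]
stop 91 [345.42857143 234.14285714] [340 223  11  24] [ 0.50894761 -0.05932335  0.021     ]
scene
disc 271 [202.33210332 224.81180812] [193 217  20  17] [ 0.49672069 -0.09869347  0.008     ] [ 0.49755442 -0.09849753  0.00931724]
disc 145 [353.66206897 251.04827586] [347 243  15  18] [0.62824835 0.25774141 0.008     ] [0.6308739  0.25629461 0.01346574]
disc 94 [369.63829787 214.63829787] [363 210  16  11] [0.53371835 0.32347662 0.008     ] [0.55739227 0.30979612 0.04812417]
stop 83 [187.08433735 220.91566265] [183 211   9  21] [ 0.48757538 -0.13377419  0.021     ]
stop 83 [216.20481928 226.09638554] [212 216   9  21] [ 0.51407974 -0.06308781  0.021     ]

[[258, 249], [259, 249], [258, 250], [259, 250], [258, 251], [259, 251], [258, 252], [259, 252], [258, 253], [259, 253], [257, 254], [258, 254], [257, 255], [258, 255], [257, 256], [258, 256], [256, 257], [257, 257], [258, 257], [257, 258], [258, 258]]
```

```bash
python3 - <<'E'
from h import *
for n in('top','scene'):
    d=np.load(n+'0.npz');H=hsv(d)
    m=(H[...,0]>3)&(H[...,0]<17)&(H[...,1]>200)&(H[...,2]>90)
    m=cv2.morphologyEx(m.astype(np.uint8),cv2.MORPH_CLOSE,np.ones((7,7)))
    for a,c,b in cent(m)[:4]: print(n,a,c,b,atz(d,c,.098))
d=np.load('top0.npz')
m=(hsv(d)[...,0]<17)&(hsv(d)[...,1]>180)
m=m[236:262,246:274];k=d['color'][236:262,246:274].max(2)<70
u=cv2.convexHull(np.argwhere(m|k)[:,::-1].astype(np.int32));(cx,cy),r=cv2.minEnclosingCircle(u);print('circ',cx+246,cy+236,r)
c=atz(d,(cx+246,cy+236),.098)
print(c)
ys,xs=np.nonzero(k);p=np.array([atz(d,(x+246,y+236),.098)[:2] for x,y in zip(xs,ys)])
print(p.mean(0)-c[:2]); u,s,v=np.linalg.svd(p-p.mean(0));print('tick axis deg',np.degrees(np.arctan2(v[0,1],v[0,0])), 'from centre',np.degrees(np.arctan2(*(p.mean(0)-c[:2])[::-1])))
# same on scene button/ extents
d=np.load('scene0.npz');cv2.imwrite('pics/scA.png',cv2.resize(d['color'][130:270,170:320,::-1],None,fx=4,fy=4,interpolation=cv2.INTER_CUBIC))
E
```

```text
top 332 [259.06927711 247.96686747] [249 238  21  21] [0.47720413 0.13767259 0.098     ]
circ 259.12068939208984 247.87931060791016 10.459949493408203
[0.47739171 0.13756118 0.098     ]
[-0.01238483  0.00264385]
tick axis deg 169.36378086728388 from centre 167.94967383023524
```

View pics/scA.png

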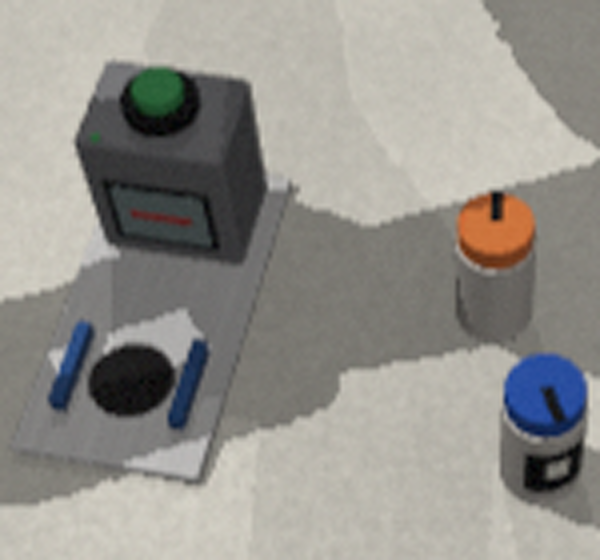

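Request:
apply_moves(offset=[[-0.026, -0.024, 0], [-0.026, -0.024, 0], [-0.026, -0.024, 0], [-0.026, -0.024, 0], [-0.026, -0.024, 0], [-0.026, -0.024, 0], [-0.026, -0.024, 0], [-0.026, -0.024, 0]], turn=[0, 0, 0, 0, 0, 0, 0, 0], claw=[0.085, 0.085, 0.085, 0.085, 0.085, 0.085, 0.085, 0.085])

```text
time_s: 1.57
eef_pos: [0.3573, -0.2863, 0.3027]
orientation: [[0.431, -0.902, 0.002], [-0.902, -0.431, -0.006], [0.006, 0.001, -1.0]]
wrist_force: [1.2, 0.2, 0.0]
finger_gap: 0.0849
```

Request:
apply_moves(offset=[[-0.026, -0.024, 0], [-0.026, -0.024, 0], [-0.026, -0.024, 0], [-0.026, -0.024, 0], [-0.026, -0.024, 0], [-0.026, -0.024, 0], [-0.026, -0.024, 0], [-0.026, -0.024, 0]], turn=[0, 0, 0, 0, 0, 0, 0, 0], claw=[0.085, 0.085, 0.085, 0.085, 0.085, 0.085, 0.085, 0.085])

```text
time_s: 2.23
eef_pos: [0.4426, -0.0022, 0.3041]
orientation: [[0.428, -0.904, 0.011], [-0.904, -0.428, -0.009], [0.013, -0.006, -1.0]]
wrist_force: [0.3, -0.4, -0.2]
finger_gap: 0.0851
```

Request:
apply_moves(offset=[[-0.022, -0.018, 0.01], [-0.022, -0.018, 0.01], [-0.022, -0.018, 0.015], [-0.022, -0.018, 0.015], [-0.022, -0.018, 0.015], [0, 0, 0.01], [0, 0, 0], [0, 0, 0]], turn=[0, 0, 0, 0, 0, 0, 0, 0], claw=[0.085, 0.085, 0.085, 0.085, 0.085, 0.085, 0.085, 0.085])

```text
time_s: 2.9
eef_pos: [0.4814, 0.1495, 0.2298]
orientation: [[0.438, -0.899, 0.023], [-0.899, -0.438, -0.008], [0.017, -0.017, -1.0]]
wrist_force: [0.9, 0.1, 0.1]
finger_gap: 0.0852
```

```bash
python3 - <<'E'
from rig import ctrl, imaging
from h import *
s=ctrl.get_state();print(s['eef_pos'],s['orientation'],s['joint_pos'])
p=imaging.camera('wrist');cv2.imwrite('pics/w1.png',p['color'][:,:,::-1]);print(p['intrinsics'],p['extrinsics'])
np.savez('w1.npz',**{k:v for k,v in p.items() if k!='shot'})
p=imaging.camera('scene');cv2.imwrite('pics/s1.png',p['color'][:,:,::-1])
E
```

```text
[0.48140403 0.14945598 0.22982277] [[ 0.43815798 -0.89860773  0.02284154]
 [-0.89873221 -0.43842371 -0.00806609]
 [ 0.01726252 -0.01699421 -0.99970656]] [  9.57770971   1.58622587 112.9048681   -0.74743752  64.29705056
  73.89577752]
[[325.1922621    0.         277.1601066 ]
 [  0.         325.1922621  211.08619587]
 [  0.           0.           1.        ]] [[ 0.43803704 -0.89880164  0.01670837 -0.0806582 ]
 [-0.86958674 -0.41894042  0.26135767  0.46982576]
 [-0.22790889 -0.12901372 -0.9650974   0.43715733]
 [ 0.          0.          0.          1.        ]]
```

View pics/w1.png

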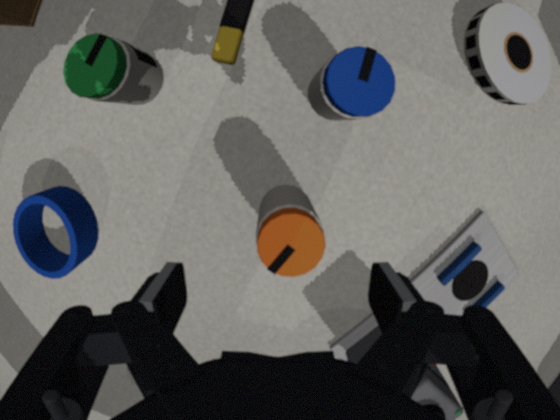

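View pics/s1.png

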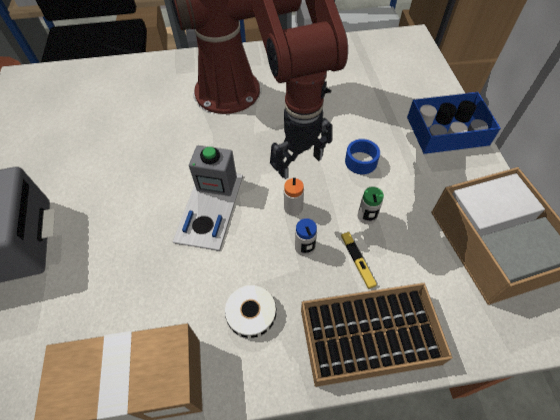

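```bash
cat >> h.py <<'E'
def fray(d,uv):
    K=d['intrinsics'];E=d['extrinsics'];R=E[:3,:3];t=E[:3,3]
    x=uv[0]-K[0,2];y=uv[1]-K[1,2];r=np.hypot(x,y)+1e-9;th=r/K[0,0]
    v=R.T@np.array([x/r*np.sin(th),y/r*np.sin(th),np.cos(th)]);return -R.T@t,v
def fatz(d,uv,z):
    o,v=fray(d,uv);return o+v*(z-o[2])/v[2]
def lid(d,f,z=.098):
    H=hsv(d);m=((H[...,0]>3)&(H[...,0]<17)&(H[...,1]>190)&(H[...,2]>70)).astype(np.uint8)
    m=cv2.morphologyEx(m,cv2.MORPH_CLOSE,np.ones((15,15)))
    a,c,b=cent(m)[0];P=np.array([f(d,(x,y),z)[:2] for y,x in np.argwhere(m)])
    k=(d['color'].max(2)<60)&(m>0)
    T=np.array([f(d,(x,y),z)[:2] for y,x in np.argwhere(k)]) if k.sum()>5 else None
    ctr=P.mean(0);w=T.mean(0)-ctr if T is not None else np.zeros(2)
    u,s,v=np.linalg.svd(T-T.mean(0));v=v[0]*np.sign(v[0]@w)
    return c,ctr,P.max(0)-P.min(0),(P.max(0)+P.min(0))/2,np.degrees(np.arctan2(v[1],v[0])),np.degrees(np.arctan2(w[1],w[0]))
E
python3 - <<'E'
from h import *
d=np.load('w1.npz');print(lid(d,fatz))
for n in ((470,280),):print(fatz(d,n,.008))
E
```

```text
(array([290.34645669, 241.34675954]), array([0.48059071, 0.13649961]), array([0.04558547, 0.04500937]), array([0.47991307, 0.13595519]), np.float64(166.9975971280212), np.float64(-179.7818377774485))
[ 0.49730246 -0.09823119  0.008     ]
```

Request:
apply_moves(offset=[[0.0035, 0.005, 0.01], [0.0035, 0.005, 0.01], [0, 0, 0.015], [0, 0, 0.015], [0, 0, 0.015], [0, 0, 0]], turn=[0, 0, 0, 0, 0, 0], claw=[0.085, 0.085, 0.085, 0.085, 0.085, 0.085])

```text
time_s: 3.5
eef_pos: [0.4783, 0.1298, 0.1653]
orientation: [[0.429, -0.903, 0.033], [-0.903, -0.429, -0.009], [0.022, -0.026, -0.999]]
wrist_force: [-0.6, -0.6, 0.3]
finger_gap: 0.0845
```

```bash
python3 - <<'E'
from rig import ctrl, imaging
from h import *
p=imaging.camera('wrist');cv2.imwrite('pics/w2.png',p['color'][:,:,::-1]);print(lid(p,fatz))
s=ctrl.get_state();print(s['eef_pos'],s['orientation'],s['joint_pos'])
E
```

```text
(array([264.44168921, 266.71325518]), array([0.48147883, 0.13601444]), array([0.04756465, 0.04398483]), array([0.48047057, 0.13511291]), np.float64(165.7982770314707), np.float64(178.02980229293834))
[0.47896623 0.1299333  0.1664892 ] [[ 0.4288218  -0.90274176  0.03419307]
 [-0.90310311 -0.42933118 -0.00891654]
 [ 0.02272948 -0.02705626 -0.99937547]] [  7.42771179   5.60871924 116.50501965  -0.91645914  56.01252293
  72.51013593]
```

View pics/w2.png

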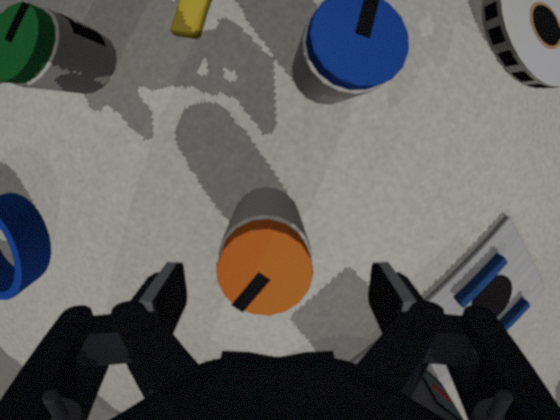

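Request:
apply_moves(offset=[[-0.004, 0, 0.005], [-0.004, 0, 0.005], [0, 0.001, 0.011], [0, 0.001, 0.011], [0, 0.001, 0.011], [0, 0, 0.008], [0, 0, 0]], turn=[0, 0, 0, 0, 0, 0, 0], claw=[0.085, 0.085, 0.085, 0.085, 0.085, 0.085, 0.085])

```text
time_s: 4.13
eef_pos: [0.477, 0.1352, 0.1153]
orientation: [[0.427, -0.903, 0.044], [-0.904, -0.428, -0.008], [0.026, -0.036, -0.999]]
wrist_force: [-0.5, 0.3, 0.1]
finger_gap: 0.0849
```

```bash
python3 - <<'E'
from rig import ctrl, imaging
from h import *
p=imaging.camera('wrist');cv2.imwrite('pics/w3.png',p['color'][:,:,::-1]);print(lid(p,fatz))
p=imaging.camera('scene');cv2.imwrite('pics/s3.png',cv2.resize(p['color'][60:270,170:450,::-1],None,fx=2.8,fy=2.8,interpolation=cv2.INTER_CUBIC))
s=ctrl.get_state();print(s['eef_pos'],s['orientation'],s['joint_pos'])
E
```

```text
(array([277.6087547 , 312.54983285]), array([0.48823306, 0.13956555]), array([0.04307407, 0.04550479]), array([0.48462228, 0.1356388 ]), np.float64(-104.68990380287578), np.float64(-157.20496251562446))
[0.47780957 0.13537574 0.11655245] [[ 0.42718899 -0.90302364  0.04536373]
 [-0.90378217 -0.42792639 -0.0075359 ]
 [ 0.02621743 -0.03777967 -0.99894211]] [  8.08973169  10.36466994 117.85517745  -1.04681549  49.27130974
  73.42838901]
```

View pics/w3.png

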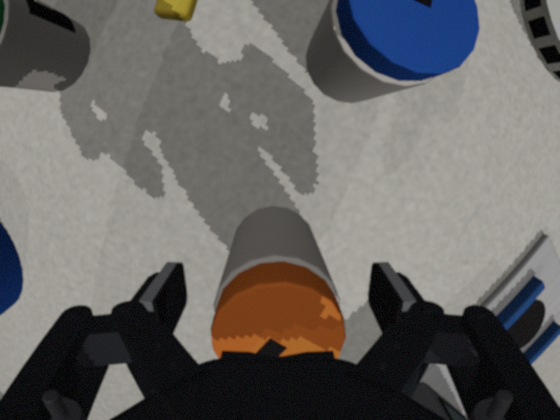

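View pics/s3.png

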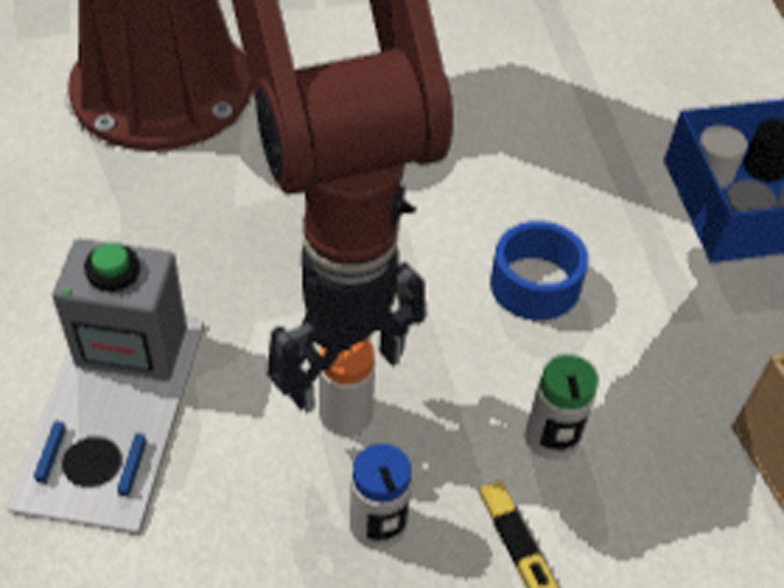

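Request:
apply_moves(offset=[[0, 0, 0], [0, 0, 0], [0, 0, 0], [0, 0, 0], [0, 0, 0], [0, 0, 0], [0, 0, 0], [0, 0, 0]], turn=[0, 0, 0, 0, 0, 0, 0, 0], claw=[0.07, 0.055, 0.045, 0.04, 0.04, 0.04, 0.04, 0.04])

```text
time_s: 4.9
eef_pos: [0.48, 0.1359, 0.1195]
orientation: [[0.427, -0.903, 0.051], [-0.904, -0.428, -0.007], [0.028, -0.044, -0.999]]
wrist_force: [0.3, -0.3, -1.5]
finger_gap: 0.0487
```

```bash
python3 - <<'E'
from rig import ctrl, imaging
from h import *
p=imaging.camera('wrist');cv2.imwrite('pics/w4.png',p['color'][:,:,::-1])
s=ctrl.get_state();print(s['eef_pos'],s['orientation'],s['finger_gap'],s['wrist_force'])
E
```

```text
[0.47995507 0.13595874 0.11947056] [[ 0.42735086 -0.90263803  0.05114514]
 [-0.9036574  -0.42820573 -0.00656975]
 [ 0.02783075 -0.0434101  -0.99866962]] 0.04845857317615158 [-0.33085852  0.09300392 -1.50187714]
```

View pics/w4.png

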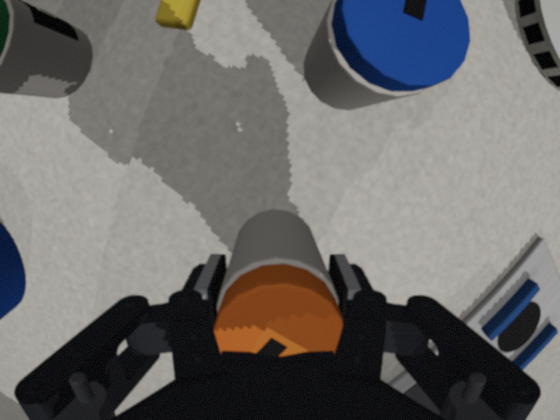

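Request:
apply_moves(offset=[[0, 0, -0.008], [0, 0, -0.015], [0, 0, -0.02], [0, 0, -0.02], [0, 0, -0.02], [0, 0, -0.015], [0, 0, -0.005]], turn=[0, 0, 0, 0, 0, 0, 0], claw=[0.04, 0.04, 0.04, 0.04, 0.04, 0.04, 0.04])

```text
time_s: 5.53
eef_pos: [0.4712, 0.1361, 0.2251]
orientation: [[0.427, -0.903, 0.041], [-0.904, -0.428, -0.008], [0.025, -0.034, -0.999]]
wrist_force: [0.8, -0.3, -1.4]
finger_gap: 0.0488
```

```bash
python3 - <<'E'
from rig import ctrl, imaging
from h import *
p=imaging.camera('scene');cv2.imwrite('pics/s5.png',cv2.resize(p['color'][60:270,170:450,::-1],None,fx=2.8,fy=2.8,interpolation=cv2.INTER_CUBIC))
s=ctrl.get_state();print(s['eef_pos'],s['orientation'],s['finger_gap'],s['wrist_force'])
E
```

```text
[0.4715417  0.13616131 0.22550635] [[ 0.42748463 -0.90302603  0.04243686]
 [-0.90366856 -0.4281598  -0.00789464]
 [ 0.02529882 -0.03497402 -0.99906796]] 0.04859908269363535 [0.58906893 0.38857701 0.66707239]
```

View pics/s5.png

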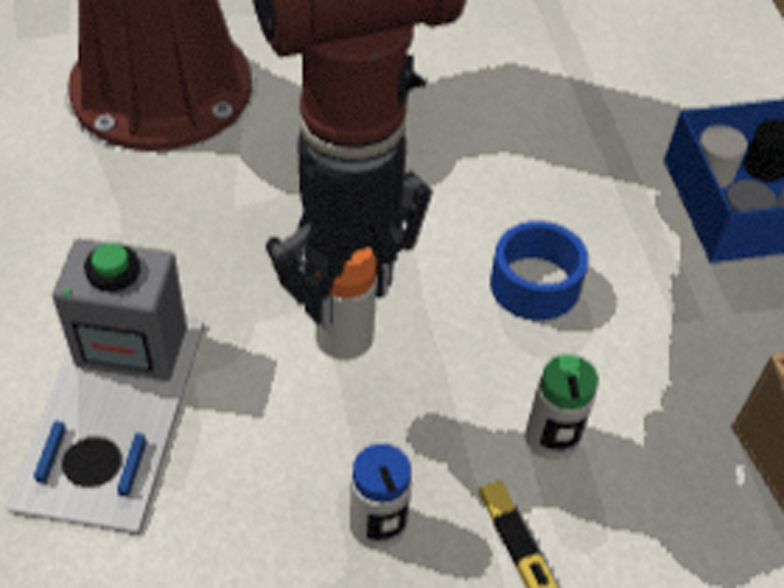

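Request:
apply_moves(offset=[[0.015, 0.005, 0], [0.03, 0.01, 0], [0.03, 0.01, 0], [0.03, 0.01, 0], [0.03, 0.01, 0], [0.03, 0.01, 0], [0.025, 0.009, 0], [0.015, 0.005, 0]], turn=[0, 0, 0, 0, 0, 0, 0, 0], claw=[0.04, 0.04, 0.04, 0.04, 0.04, 0.04, 0.04, 0.04])

```text
time_s: 6.25
eef_pos: [0.4949, -0.083, 0.2233]
orientation: [[0.436, -0.899, 0.038], [-0.9, -0.437, -0.004], [0.02, -0.032, -0.999]]
wrist_force: [0.7, 0.2, -1.4]
finger_gap: 0.0484
```

Request:
apply_moves(offset=[[0, 0, 0], [0, 0, 0], [0, 0, 0], [0, 0, 0]], turn=[0.037, 0.037, 0.037, 0.037], claw=[0.04, 0.04, 0.04, 0.04])

```text
time_s: 6.58
eef_pos: [0.4929, -0.0885, 0.2188]
orientation: [[0.285, -0.958, 0.031], [-0.959, -0.285, -0.004], [0.013, -0.028, -1.0]]
wrist_force: [-0.3, 1.0, -1.8]
finger_gap: 0.0487
```

```bash
python3 - <<'E'
from rig import ctrl, imaging
from h import *
p=imaging.camera('scene');cv2.imwrite('pics/s6.png',cv2.resize(p['color'][60:270,130:410,::-1],None,fx=2.8,fy=2.8,interpolation=cv2.INTER_CUBIC))
p=imaging.camera('wrist');cv2.imwrite('pics/w6.png',p['color'][:,:,::-1])
s=ctrl.get_state();print(s['eef_pos'],s['orientation'],s['finger_gap'],s['wrist_force'])
E
```

```text
[ 0.49274445 -0.08811513  0.21870338] [[ 0.28719732 -0.95738428  0.03054579]
 [-0.95778884 -0.28744528 -0.00396774]
 [ 0.01257889 -0.02811689 -0.99952549]] 0.04860874031215328 [-0.92432025  0.47865141 -0.92083791]
```

View pics/s6.png

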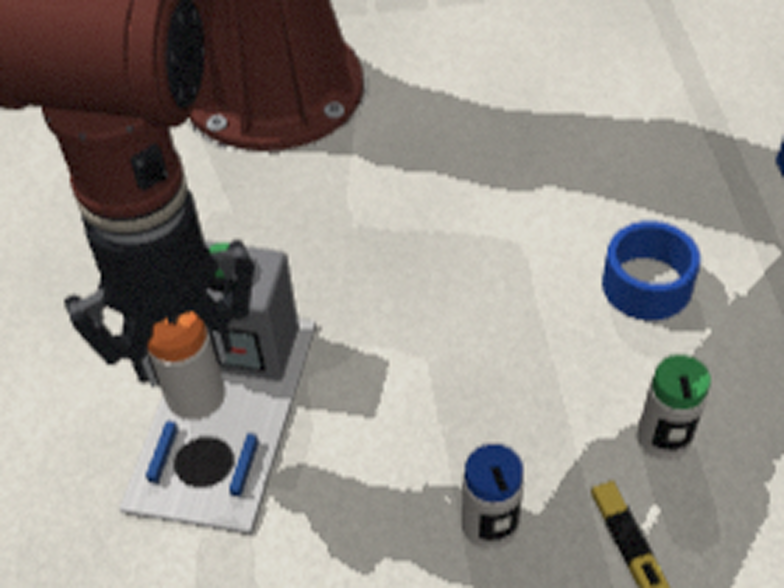

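View pics/w6.png

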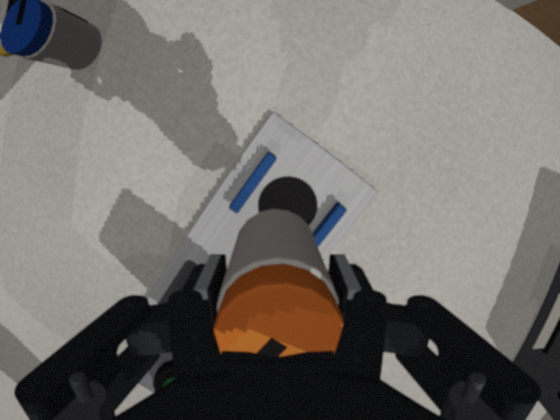

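Request:
apply_moves(offset=[[0.005, 0, 0.005], [0.005, 0, 0.01], [0, 0, 0.015], [0, 0, 0.015], [0, 0, 0.012], [0, 0, 0.005]], turn=[0, 0, 0, 0, 0, 0], claw=[0.04, 0.04, 0.04, 0.04, 0.04, 0.04])

```text
time_s: 7.18
eef_pos: [0.4984, -0.0998, 0.1516]
orientation: [[0.292, -0.956, 0.032], [-0.956, -0.293, -0.005], [0.014, -0.029, -0.999]]
wrist_force: [-0.4, 0.0, -1.9]
finger_gap: 0.0487
```

```bash
cat >> h.py <<'E'
def proj(d,P):
    q=d['extrinsics'][:3,:3]@np.asarray(P,float).T+d['extrinsics'][:3,3:4];q=d['intrinsics']@q;return (q[:2]/q[2]).T
def overlay(d,x,y,z,fn,roi,f=4):
    u0,v0,w,h=roi
    im=cv2.resize(np.ascontiguousarray(d['color'][v0:v0+h,u0:u0+w,::-1]),None,fx=f,fy=f,interpolation=cv2.INTER_CUBIC)
    a=np.linspace(0,2*np.pi,60)
    for zz,r,col in((z,.025,(0,255,0)),(z+.08,.025,(0,255,255)),(z+.098,.0235,(255,0,255))):
        q=proj(d,np.c_[x+r*np.cos(a),y+r*np.sin(a),np.full(60,zz)])
        cv2.polylines(im,[((q-[u0,v0]+.5)*f).astype(np.int32)],True,col,1)
    cv2.imwrite(fn,im)
E
python3 - <<'E'
from rig import ctrl, imaging
from h import *
s=ctrl.get_state();e=s['eef_pos'];R=s['orientation'];print(e,R,s['finger_gap'],s['wrist_force'])
z=e[2]-.1175
b=e+.057*R[:,2]+.003*R[:,1];print(b,z)
p=imaging.camera('scene');np.savez('s7.npz',**{k:v for k,v in p.items() if k!='shot'})
overlay(p,b[0],b[1],z,'pics/s7.png',(150,130,130,130))
p=imaging.camera('top');np.savez('t7.npz',**{k:v for k,v in p.items() if k!='shot'})
overlay(p,b[0],b[1],z,'pics/t7.png',(290,190,130,130))
E
```

```text
[ 0.49842244 -0.09983656  0.15164151] [[ 0.29239789 -0.95575298  0.03224464]
 [-0.95618742 -0.29270807 -0.00525455]
 [ 0.01446032 -0.0292955  -0.99946619]] 0.04871880378527264 [-0.42478144  0.03050624 -1.94264999]
[ 0.49739312 -0.10101419  0.09458405] 0.034141514032105136
```

View pics/s7.png

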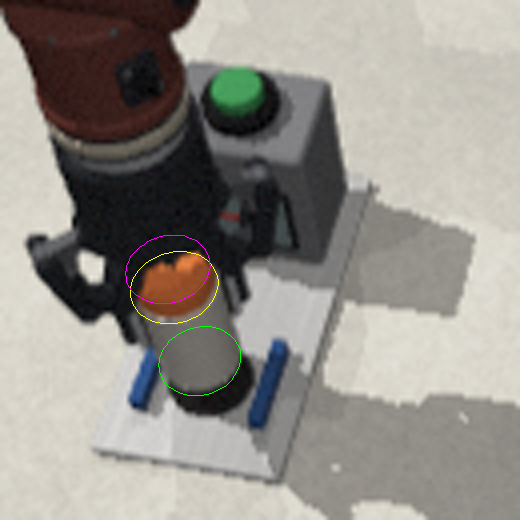

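View pics/t7.png

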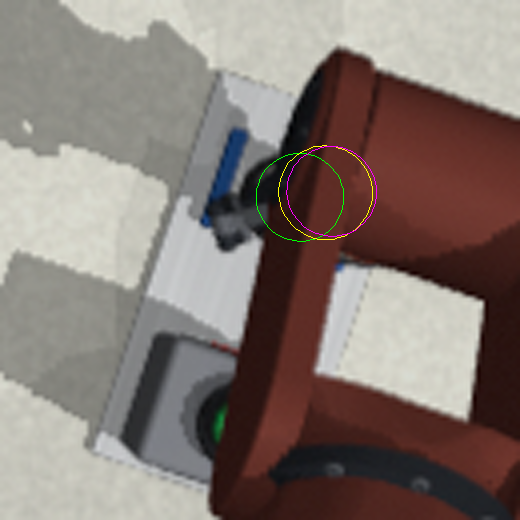

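Request:
apply_moves(offset=[[-0.0015, 0, 0.006], [-0.0015, 0, 0.006], [0, 0, 0.004], [0, 0, 0.002]], turn=[0, 0, 0, 0], claw=[0.04, 0.04, 0.04, 0.04])

```text
time_s: 7.62
eef_pos: [0.4997, -0.0974, 0.1344]
orientation: [[0.293, -0.956, 0.036], [-0.956, -0.293, -0.006], [0.017, -0.032, -0.999]]
wrist_force: [-0.8, 0.2, -0.8]
finger_gap: 0.049
```

```bash
python3 - <<'E'
from rig import ctrl, imaging
from h import *
p=imaging.camera('scene');np.savez('s7.npz',**{k:v for k,v in p.items() if k!='shot'})
s=ctrl.get_state();e=s['eef_pos'];R=s['orientation'];print(e,R,s['finger_gap'],s['wrist_force'])
b=e+.057*R[:,2]+.003*R[:,1];z=e[2]-.1175;print(b,z)
overlay(p,b[0],b[1],z,'pics/s8.png',(150,130,130,130))
E
```

```text
[ 0.49956147 -0.09730562  0.1341791 ] [[ 0.29273275 -0.95554334  0.03527687]
 [-0.95605547 -0.29311964 -0.00623011]
 [ 0.01629348 -0.03190289 -0.99935816]] 0.04899383650799752 [ 0.51967352  0.8290858  -1.64559456]
[ 0.49870562 -0.0985401   0.07711998] 0.016679101854916945
```

View pics/s8.png

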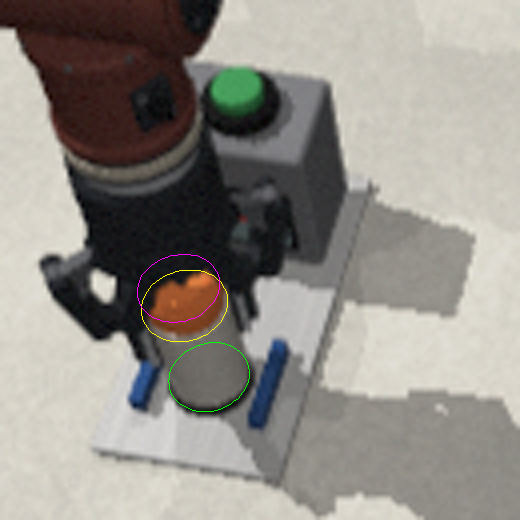

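Request:
apply_moves(offset=[[0, 0.001, 0.002], [0, 0.001, 0.002], [0, 0.0005, 0.002]], turn=[0, 0, 0], claw=[0.04, 0.04, 0.04])

```text
time_s: 7.92
eef_pos: [0.4982, -0.0983, 0.1288]
orientation: [[0.293, -0.955, 0.038], [-0.956, -0.294, -0.007], [0.018, -0.034, -0.999]]
wrist_force: [0.1, -0.3, -1.4]
finger_gap: 0.0489
```

```bash
python3 - <<'E'
from rig import ctrl, imaging
from h import *
p=imaging.camera('scene')
s=ctrl.get_state();e=s['eef_pos'];R=s['orientation'];print(e,R[:,2],s['finger_gap'],s['wrist_force'])
b=e+.057*R[:,2]+.003*R[:,1];z=e[2]-.1175;print(b,z)
overlay(p,b[0],b[1],z,'pics/s9.png',(150,130,130,130))
E
```

```text
[ 0.49788833 -0.09824348  0.12835145] [ 0.03702995 -0.00688211 -0.99929046] 0.049061997485950214 [ 0.54198709  0.36005987 -1.24876644]
[ 0.49713298 -0.0995165   0.07129175] 0.010851446101725754
```

View pics/s9.png

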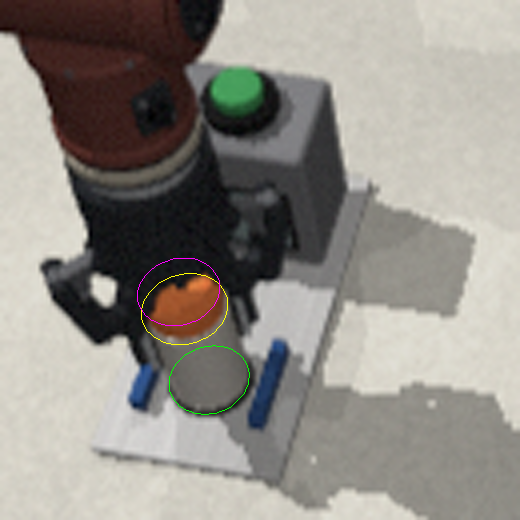

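Request:
apply_moves(offset=[[-0.0005, 0, 0.0015], [-0.0005, 0, 0.0015]], turn=[0, 0], claw=[0.04, 0.04])

```text
time_s: 8.13
eef_pos: [0.4982, -0.0977, 0.1266]
orientation: [[0.293, -0.955, 0.037], [-0.956, -0.294, -0.008], [0.018, -0.033, -0.999]]
wrist_force: [-6.6, 0.6, 14.8]
finger_gap: 0.0491
```

Request:
apply_moves(offset=[[0, 0, 0.0015]], turn=[0], claw=[0.04])

```text
time_s: 8.22
eef_pos: [0.4983, -0.0978, 0.1267]
orientation: [[0.293, -0.955, 0.036], [-0.956, -0.294, -0.007], [0.018, -0.032, -0.999]]
wrist_force: [-6.5, 1.1, 12.2]
finger_gap: 0.0487
```

Request:
apply_moves(offset=[[0, 0, 0], [0, 0, 0], [0, 0, 0], [0, 0, 0], [0, 0, 0], [0, 0, 0]], turn=[0, 0, 0, 0, 0, 0], claw=[0.052, 0.06, 0.07, 0.08, 0.085, 0.085])

```text
time_s: 8.72
eef_pos: [0.5, -0.0983, 0.1284]
orientation: [[0.293, -0.955, 0.04], [-0.956, -0.294, -0.009], [0.02, -0.036, -0.999]]
wrist_force: [0.5, 0.4, -0.2]
finger_gap: 0.0852
```

```bash
python3 - <<'E'
from rig import ctrl, imaging
from h import *
p=imaging.camera('scene')
s=ctrl.get_state();e=s['eef_pos'];R=s['orientation'];print(e,R[:,2],s['finger_gap'],s['wrist_force'])
overlay(p,.4967,-.098,.008,'pics/s10.png',(150,130,130,130))
p=imaging.camera('wrist');cv2.imwrite('pics/w10.png',p['color'][:,:,::-1])
E
```

```text
[ 0.49997661 -0.09826884  0.12836491] [ 0.04024363 -0.00871425 -0.9991519 ] 0.08468650279734569 [ 0.2764753  -0.18191835  0.49137705]
```

View pics/s10.png

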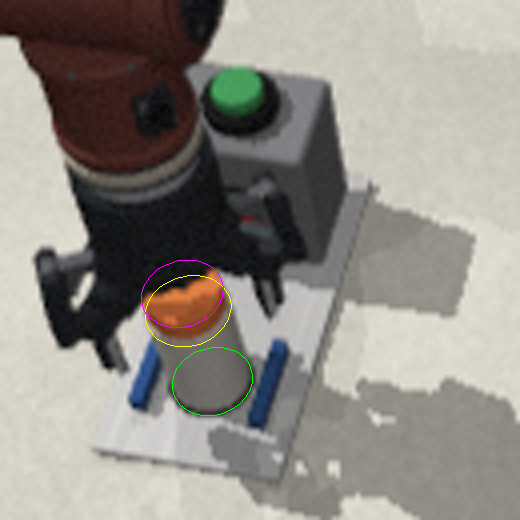

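View pics/w10.png

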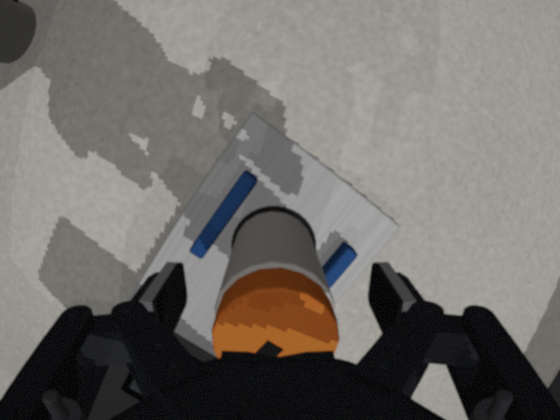

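Request:
apply_moves(offset=[[0, -0.001, -0.008], [0, -0.001, -0.015], [0, -0.001, -0.025], [0, -0.001, -0.025], [0, 0, -0.025], [0, 0, -0.02]], turn=[0, 0, 0, 0, 0, 0], claw=[0.085, 0.085, 0.085, 0.085, 0.085, 0.085])

```text
time_s: 9.32
eef_pos: [0.4948, -0.0945, 0.2458]
orientation: [[0.293, -0.956, 0.025], [-0.956, -0.293, -0.003], [0.01, -0.023, -1.0]]
wrist_force: [1.5, 0.1, 0.7]
finger_gap: 0.085
```

Request:
apply_moves(offset=[[-0.03, 0, 0], [-0.03, 0, 0], [-0.03, 0, 0], [-0.03, 0, 0], [-0.02, 0, 0]], turn=[0, 0, 0, 0, 0], claw=[0.085, 0.06, 0.03, 0.0, 0.0])

```text
time_s: 9.73
eef_pos: [0.4593, 0.0387, 0.2563]
orientation: [[0.284, -0.958, 0.048], [-0.959, -0.285, -0.01], [0.023, -0.043, -0.999]]
wrist_force: [-0.1, 0.3, -0.2]
finger_gap: 0.0384
```

```bash
python3 - <<'E'
from rig import ctrl, imaging
from h import *
s=ctrl.get_state();e=s['eef_pos'];R=s['orientation'];print(e,R,s['finger_gap'],s['wrist_force'])
p=imaging.camera('top')
try: print(lid(p,atz,.106))
except Exception as x: print(x)
overlay(p,.4967,-.097,.008,'pics/t11.png',(290,190,130,130))
p=imaging.camera('scene')
overlay(p,.4967,-.098,.008,'pics/s11.png',(150,130,130,130))
p=imaging.camera('wrist');cv2.imwrite('pics/w11.png',p['color'][:,:,::-1]);np.savez('w11.npz',**{k:v for k,v in p.items() if k!='shot'});print(lid(p,fatz,.106))
E
```

```text
[0.45931707 0.03870662 0.25633227] [[ 0.28391392 -0.95766689  0.04761321]
 [-0.95857232 -0.2846761  -0.00993103]
 [ 0.02306496 -0.04282115 -0.99881648]] 0.03836245979847147 [-0.05156348  0.28743524 -0.15187865]
(array([367.91666667, 238.61011905]), array([ 0.49567036, -0.09608888]), array([0.04292465, 0.04513111]), array([ 0.49487434, -0.09526194]), np.float64(157.39442178877104), np.float64(159.89088361260457))
(array([444.97034108, 227.83984182]), array([ 0.49750927, -0.09292541]), array([0.04186993, 0.05009068]), array([ 0.49657409, -0.09342657]), np.float64(157.8055633547928), np.float64(-167.06259555747297))
```

View pics/t11.png

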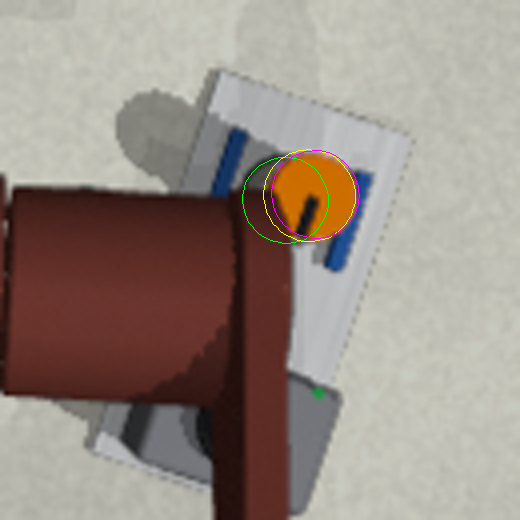

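View pics/s11.png

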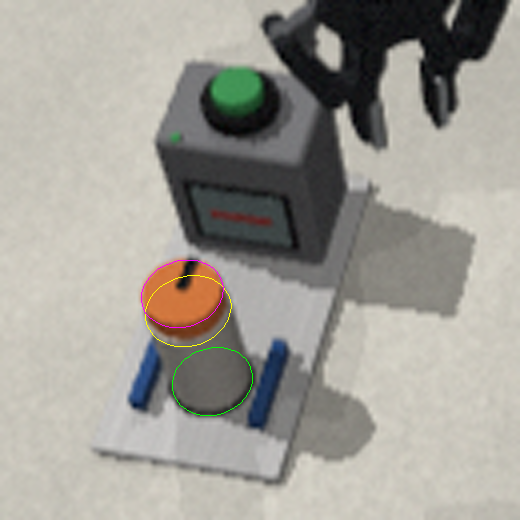

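View pics/w11.png

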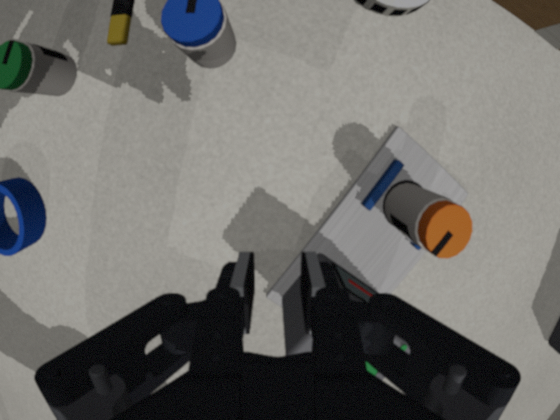

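The canister stands on the disc with its tick at about 158–160°, against about 160° for the station. The lid matches the modelled outline in both camera views. Next I'll press the button.

Request:
apply_moves(offset=[[0.012, 0.022, 0], [0.012, 0.022, 0], [0.012, 0.022, 0], [0.012, 0.022, 0], [0.01, 0.02, 0], [0, 0, 0]], turn=[0, 0, 0, 0, 0, 0], claw=[0, 0, 0, 0, 0, 0])

```text
time_s: 10.38
eef_pos: [0.3728, -0.0561, 0.255]
orientation: [[0.288, -0.956, 0.052], [-0.957, -0.289, -0.017], [0.031, -0.045, -0.999]]
wrist_force: [-0.2, -0.9, -0.5]
finger_gap: -0.0
```

```bash
python3 - <<'E'
from rig import ctrl, imaging
from h import *
s=ctrl.get_state();e=s['eef_pos'];R=s['orientation'];print(e,R,s['finger_gap'],s['wrist_force'],'tip',e+.0726*R[:,2])
p=imaging.camera('scene')
im=cv2.resize(p['color'][70:200,150:280,::-1],None,fx=4,fy=4,interpolation=cv2.INTER_CUBIC);cv2.imwrite('pics/s12.png',im)
p=imaging.camera('wrist');cv2.imwrite('pics/w12.png',p['color'][:,:,::-1])
H=hsv(p);m=(H[...,0]>50)&(H[...,0]<80)&(H[...,1]>150)
for a,c,b in cent(m)[:3]: print(a,c,b,fatz(p,c,.138))
E
```

```text
[ 0.37275044 -0.05610228  0.25503507] [[ 0.28831013 -0.9561422   0.05166595]
 [-0.95704228 -0.28947575 -0.01654858]
 [ 0.03077883 -0.04467537 -0.9985273 ]] -4.7406965105197934e-05 [-0.24600435 -0.9326523  -0.53397038] tip [ 0.37650139 -0.0573037   0.18254199]
1536 [270.42447917 237.78841146] [245 217  53  47] [ 0.37876629 -0.05376559  0.138     ]
```

View pics/s12.png

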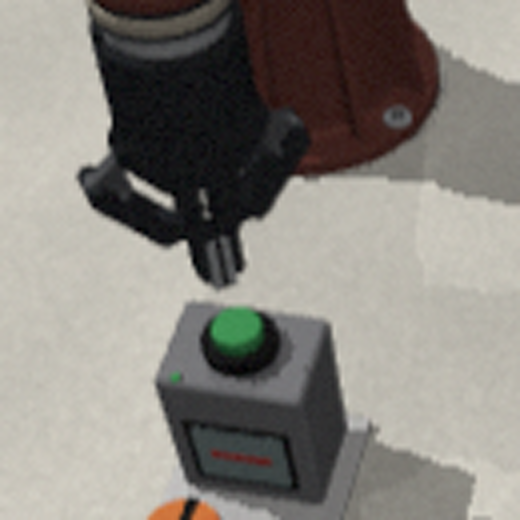

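View pics/w12.png

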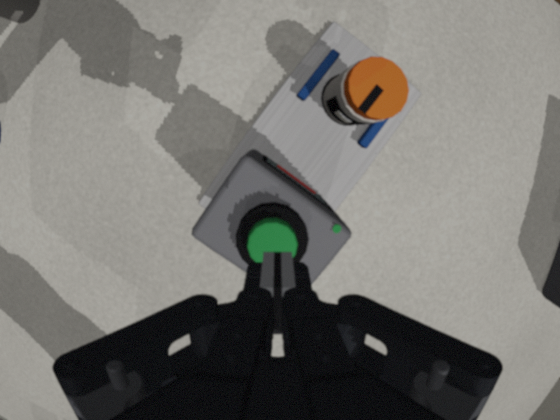

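Request:
apply_moves(offset=[[-0.003, 0.001, 0.008], [-0.003, 0.001, 0.01], [0, 0.001, 0.008], [0, 0, 0.004]], turn=[0, 0, 0, 0], claw=[0, 0, 0, 0])

```text
time_s: 10.82
eef_pos: [0.3746, -0.0503, 0.2248]
orientation: [[0.289, -0.956, 0.059], [-0.957, -0.29, -0.016], [0.032, -0.052, -0.998]]
wrist_force: [-0.6, -0.2, -0.7]
finger_gap: 0.0002
```

```bash
python3 - <<'E'
from rig import ctrl, imaging
from h import *
p=imaging.camera('scene')
s=ctrl.get_state();e=s['eef_pos'];R=s['orientation'];print(e,s['wrist_force'],'tip',e+.0726*R[:,2])
im=cv2.resize(p['color'][70:200,150:280,::-1],None,fx=4,fy=4,interpolation=cv2.INTER_CUBIC);cv2.imwrite('pics/s13.png',im)
E
```

```text
[ 0.37415062 -0.05005734  0.22399547] [-0.29668025 -0.03961089 -1.31807508] tip [ 0.37833587 -0.05116722  0.1515247 ]
```

View pics/s13.png

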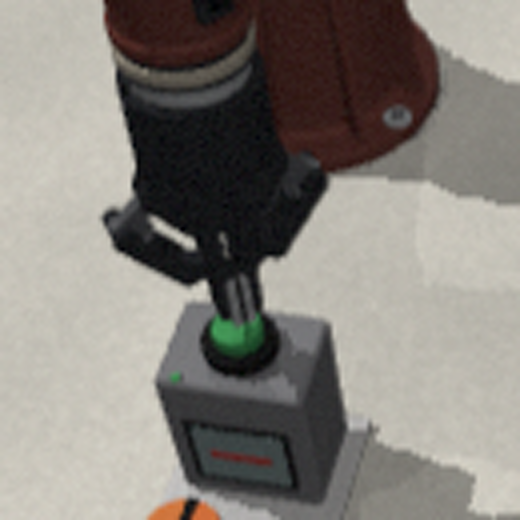

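Request:
apply_moves(offset=[[0, 0.002, 0.004], [0, 0.002, 0.003], [0, 0, 0.002]], turn=[0, 0, 0], claw=[0, 0, 0])

```text
time_s: 11.12
eef_pos: [0.3706, -0.0504, 0.2129]
orientation: [[0.291, -0.955, 0.055], [-0.956, -0.293, -0.014], [0.03, -0.049, -0.998]]
wrist_force: [0.4, 0.0, 0.2]
finger_gap: -0.0003
```

Request:
apply_moves(offset=[[0, 0, 0.003]], turn=[0], claw=[0])

```text
time_s: 11.2
eef_pos: [0.3708, -0.0505, 0.2099]
orientation: [[0.292, -0.955, 0.055], [-0.956, -0.293, -0.014], [0.03, -0.048, -0.998]]
wrist_force: [-1.8, 0.3, 4.0]
finger_gap: -0.0003
```

Request:
apply_moves(offset=[[0, 0, 0.003]], turn=[0], claw=[0])

```text
time_s: 11.28
eef_pos: [0.3709, -0.0505, 0.207]
orientation: [[0.292, -0.955, 0.054], [-0.956, -0.293, -0.014], [0.03, -0.048, -0.998]]
wrist_force: [-2.8, 0.5, 4.6]
finger_gap: 0.0001
```

Request:
apply_moves(offset=[[0, 0, 0.003]], turn=[0], claw=[0])

```text
time_s: 11.37
eef_pos: [0.3712, -0.0506, 0.2061]
orientation: [[0.292, -0.955, 0.052], [-0.956, -0.293, -0.014], [0.028, -0.046, -0.999]]
wrist_force: [-14.9, 4.3, 34.4]
finger_gap: -0.0004
```

Request:
apply_moves(offset=[[0, 0, -0.001], [0, 0, -0.01], [0, 0, -0.02], [0, 0, -0.02], [0, 0, -0.02], [0, 0, -0.02]], turn=[0, 0, 0, 0, 0, 0], claw=[0, 0, 0, 0, 0, 0])

```text
time_s: 11.87
eef_pos: [0.3654, -0.049, 0.2976]
orientation: [[0.292, -0.955, 0.046], [-0.956, -0.292, -0.011], [0.024, -0.041, -0.999]]
wrist_force: [1.3, -0.4, -0.2]
finger_gap: 0.0002
```

Request:
apply_moves(offset=[[-0.025, 0, 0], [-0.03, 0, 0], [-0.03, 0, 0], [-0.03, 0, 0], [-0.03, 0, 0], [-0.03, 0, 0], [-0.02, 0, 0], [-0.01, 0, 0]], turn=[0, 0, 0, 0, 0, 0, 0, 0], claw=[0, 0, 0, 0, 0, 0, 0, 0])

```text
time_s: 12.53
eef_pos: [0.3106, 0.1515, 0.2999]
orientation: [[0.279, -0.957, 0.074], [-0.96, -0.281, -0.014], [0.034, -0.067, -0.997]]
wrist_force: [-0.2, 0.7, -0.2]
finger_gap: 0.0004
```

```bash
python3 - <<'E'
from rig import ctrl, imaging
from h import *
s=ctrl.get_state();print(s['time_s'],s['eef_pos'],s['wrist_force'])
p=imaging.camera('top');cv2.imwrite('pics/t14.png',p['color'][:,:,::-1])
print(lid(p,atz,.106))
m=(p['color'].max(2)<45)
overlay(p,.4967,-.097,.008,'pics/t14b.png',(290,190,130,130))
p=imaging.camera('scene');overlay(p,.4967,-.098,.008,'pics/s14b.png',(150,130,130,130))
a=np.load('scene0.npz')['color'];d=(cv2.absdiff(a,p['color']).max(2)>60);print([ (x[0],x[1].round()) for x in cent(d)[:8]])
E
```

```text
12.5333 [0.3105852  0.15152147 0.29987038] [-0.1627085  0.7388463 -0.2154086]
(array([367.41408451, 238.8084507 ]), array([ 0.49525155, -0.09500163]), array([0.04292465, 0.04528025]), array([ 0.49487434, -0.09518737]), np.float64(158.63701614537368), np.float64(163.71534150129628))
[(np.int32(5885), array([388., 108.])), (np.int32(4939), array([308., 187.])), (np.int32(3475), array([152., 220.])), (np.int32(3091), array([281.,  54.])), (np.int32(252), array([408., 208.])), (np.int32(244), array([273., 123.])), (np.int32(220), array([202., 224.])), (np.int32(174), array([185.,  14.]))]
```

View pics/t14.png

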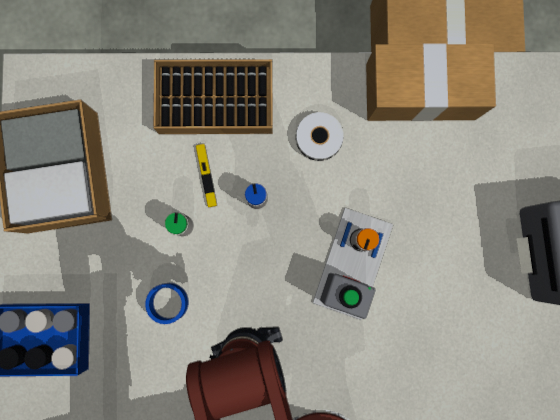

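View pics/s14b.png

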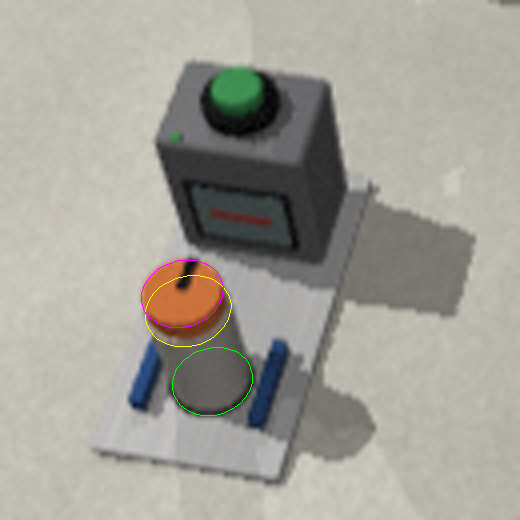

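View pics/t14b.png

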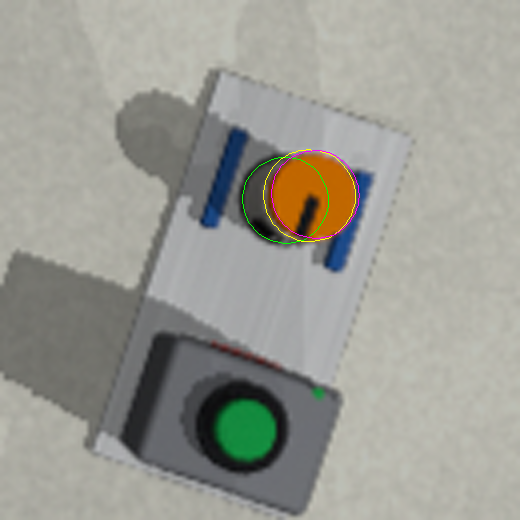

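```bash
python3 -c "
from rig import ctrl
print(ctrl.hand_in())"
```

```text
the job is handed in; nothing more can be done
None
```

The orange canister is standing upright on the black disc between the blue stops, released, and the green button has been pressed and let go. I handed the job in at about 12.5 s of the 45 s allowed; no verdict is reported.

- **Position:** in the last pictures the canister's outline lies within about 2 mm of the disc centre. The top and scene cameras disagree on the disc's position by 2–3 mm.
- **Label direction:** the tick on the lid points at about 159–164° depending on the estimate, against about 160° for the station's axis. That is well inside the 0.25 rad (14°) allowed. I read the direction from the tick, as the label itself is hard to see from these cameras.
- **Button:** the force was about 4–5 N as it went down, then jumped to 34 N, so it had reached its stop. That was close to the 40 N limit for the arm or the gripper's body, but it was the closed fingertips that pressed. After release the button looks the same as at the start. I judged this from force and pictures, since the joint value can't be read directly.
- **Other things:** the blue and green canisters, both rolls and the cutter look unmoved in the top view. The arm is clear of everything.
- **Tool tilt:** the tool leaned by up to about 4° as the moves added up, because moves cannot correct tilt. The canister stood level once released.

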